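Set the corn mill's grind dial by clicks and lock it

ROBOT

A 6-joint arm with a two-finger parallel gripper is mounted at the origin on the work surface. World frame = base frame: x ahead of the robot, y to its left, z up, the work surface at z = 0. Lengths are in mm, angles in rad, forces in N, time in s.
With the tool pointing down it reaches from about 400 to 925 mm from the base axis. Payload 12.5 kg.
Tool frame: the origin (TCP) lies at the very end of the fingers, on their centre line; the grasp point (between the pads) lies 19 mm behind it (env.tcp_to_grasp is the distance from the TCP to the grasp point, in mm); z points along the fingers, x is the direction in which the jaws open and shut, and the axes are right-handed (so a half turn about z gives the same grasp; the last joint's range is limited). The gripper opens to 95 mm and grips with 3 to 60 N. Pads are 20 mm wide; open, the fingers measure 119 mm over their backs; the gripper's body (75 mm by 180 mm) begins 59 mm behind the grasp point.
Start: joints at [1.094, 0.491, 1.559, -0, 1.092, -0.106], TCP at [226.46, 582.548, 214.661] pointing down, gripper open.
Joint ranges: [-3.1, 3.1], [-0.84, 2.19], [0.05, 2.79], [-1.13, 4.28], [0.06, 2.93], [-2.69, 2.69]. Speed limits (rad/s): [2.22, 2.22, 2.79, 3.14, 3.14, 3.14].

INTERFACE

Orientations are given as [roll, pitch, yaw] about the fixed x, y, z axes, in that order (R = Rz(yaw) Ry(pitch) Rx(roll)).
In Python, from cell import env, vision, job gives the robot as it stands.
- The arm moves only by the shell command python3 -m pendant 'ROWS' [OPENING]. ROWS is JSON, a list of rows, each a list of 4 numbers: the shift along the tool's x, y, z in mm, then the turn about the tool's z in degrees. In form: [[tx, ty, tz, turn], ...]. A call has 1 to 8 rows; each row is the pose to reach, as a shift and turn from the pose measured when the call began, along the tool's axes at that moment; what a row does not reach only later rows make up. A row lasts 1/8 s, in which the tool goes at most 62.5 mm and 10.7 degrees, less where a joint would pass 70% of its speed; a pose out of reach is approached as far as the arm can. A call with a gripper value outside its range is refused whole. OPENING is the closure, from 0 (fully open) to 1 (shut), set as the call begins (- or left out, the last holds). The fingers move at their own pace and stop on an object; the grip force is fixed at half the most. Time passes only in rows, so rows that repeat a pose let the fingers close. It gives the time, the measured TCP pose, the force and the opening at its end, in the units of the state.
- env.state(): the state, without advancing time (a new reading comes with each control period).
- vision.read_camera(name): name is "scene" or "top" or "wrist"; returns a dict with "pixels" (480x640x3 uint8, red, green, blue), "intrinsics" (3x3 intrinsics, pixels), "R" (3x3) and "t" (3): a world point X has camera coordinates R X + t; the wrist camera has in their place "tool_from_camera" (4x4, takes a point from camera to tool coordinates, whose origin is the TCP and whose axes are the tool frame's). Camera axes: x right, y down, z forward; pixel columns grow to the right and rows downward; lengths in mm; the calibration is good to about 2 mm. A picture is of the moment at which its call begins: read the wrist's pose just before it. There is no depth.
- job.job_done(): hands the job in, once; it reports no verdict.
Trained networks look in a picture, given as the dict that the camera call returned (one of the last four; its "shot" number tells which), for a name from the list of things; names that differ only in an ending like _2 or _b are one class to them, and where a whole thing is asked for, a point or a joint stands for the part that bears it (a point fixed in the world has none). Each returns a list of dicts, best first, with "confidence" (0 to 1); they miss things now and then, are a little off and sometimes report something else, mostly with a low value. They report only what shows in the picture. A call takes as long as a camera call.
- vision.find_in(picture, query): "at" ([x, y, z] in mm, in the coordinates of the camera as it stood for that picture, good to about 4 mm: the middle of the surface that is visible of it).
- vision.regions_of(picture, query): "pixels" (480x640 bool, what is visible of it).
The state is a dict: "t": time; "joints": joint angles; "qvel": joint speeds; "tau": joint torques, N m; "eef_pos": TCP position; "tcp_rot": TCP orientation; "ft_force": force on the tool from outside, world axes, zero at the start; "moment": the same for the moment, N m; "opening": opening from 0.0 (shut) to 1.0 (fully open).
Only numpy, scipy, OpenCV 4.12 (cv2) and the standard library are available. Lean on these libraries where they do the work, as an engineer would, in place of code of your own. Each camera call takes 0.05 s, during which the arm holds its last target.

TASK

The corn mill on the ledge is set too coarse. Press its grind dial down gently, only as hard as it takes to free it, turn it click by click towards the fine stop to the third click from the stop without going past that click, and let the dial spring back up; never wrench it round while it is up and locked. Then slide the locking bolt fully in towards the dial and let go, leaving the other things on the ledge where they are.

Things in the scene. Friction and masses are not known exactly. Their poses are not given: they have to be found in the camera images.
- mill: corn mill: aluminium box, 180 mm in x, 360 mm in y (-160 to +200 mm), flat top 120 mm above the ledge; round steel hopper (radius 52 mm, top 179 mm above the ledge) at y +140 mm. Origin on the ledge, below the dial's axis. Axes: the spout points to -x, y runs from the locking bolt towards the hopper, z up.
- dial_seat (a point): point on the dial's vertical axis at the level of the mill's top; fixed to the mill, with its axes, it does not turn. Here a dark column carries the black dial. The column's height varies and is NOT measured: with the dial up, its flange's top is 46 to 68 mm above this point (find it by feel). The column itself does not yield to pressing.
- dial_grip (a point): point on the dial's axis 72 mm above the mill's top, fixed to the mill, not moving with the dial; near the dial's grip. The dial is a round flange (radius 40, 8 mm thick) with an upright bar across its middle: 52 mm long, 14 wide, 26 high above the flange's top; a low wedge nose (10 mm high, tip 33 mm from the axis) at one end makes it a pointer.
- stop_block (a point): centre of the larger dark block on the mill's top, 56 mm from the dial's axis, that marks the stop: with the pointer nose towards it the dial is at 0. Small studs at the same radius, 20 degrees apart anticlockwise from it, mark the clicks. Axes as the mill's.
- dial (a joint): dial angle, rad, growing anticlockwise from above. 0 = the stop (finest); clicks every 20 degrees: 0.349 first click from the stop, 1.047 third. The nose points at (value - 50 degrees) from the mill's +x axis. A sprung detent (0.13 N m at most) centres each click. When up, a tooth locks the dial; it turns only when pressed 5.5 mm or more and rises fully only at a click.
- press (a joint): how far the dial is pressed down, m: 0 up, grows downwards. Spring: about 3 N to start plus 0.9 N per mm, so it is free to turn from 5.5 mm (8 N) on; more than 11 mm (13 N) is forcing it.
- bolt_tab (a point): centre of the upright black grip tab of the locking bolt on the mill's top: 12 mm in x, 22 mm in y, 38 mm high, its top 45 mm and its foot 7 mm above the mill's top (below it a flat steel bar, 22 mm wide, between two 8 mm high rails, 40 mm wide over all). Axes as the mill's.
- bolt (a joint): travel of the locking bolt, m: 0 fully out, 0.030 fully in (end stop); it slides along the mill's +y, towards the dial, against about 2.5 N of friction and stays where it is left.
- mug: white ceramic mug, 80 mm across, 90 mm high, standing in front of the mill; origin at the centre of its underside; bystander
- scoop: orange plastic scoop, 70 x 50 x 32 mm with a 90 mm handle, lying in front of the mill; origin under the scoop's bowl; bystander
- jar: glass jar with a steel lid, 64 mm across, 110 mm high, beside the mill's bolt end; origin at the centre of its underside; bystander
- molcajete: black three-legged stone mortar, 184 mm across, 105 mm high; origin under its centre; bystander
- pestle: black stone pestle standing on end, 58 mm across, 88 mm high; origin under its centre; bystander
- salt_bowl: terracotta bowl, 100 mm across, 45 mm high; origin under its centre; bystander

How it is judged:
By the outcome, as a careful person would: the job done as asked, in the order asked, and still so for the second after the job is handed in, with the robot touching nothing.
It also fails if it takes over 67 s, if anything falls off the work surface, if the arm or the gripper's body presses on something with over 40 N, if the wrist force passes 120 N, or if a joint passes its speed limit or range.

## Working session

There is one attempt and no reset: what is moved stays moved. The work goes in short steps, Python scripts to look and compute and a shell command to move; the robot and the scene stay as the last step left them, time stands still between calls to the robot, and variables do not carry over. Pictures are saved under pics/ and viewed, and the job is handed in when it is done.

```bash
ls; mkdir -p pics; cat > h.py <<'E'
from cell import env, vision, job
import numpy as np, cv2
from scipy.spatial.transform import Rotation as Rn
def save(p,name): cv2.imwrite('pics/'+name, p['pixels'][:,:,::-1])
def look(cam,name):
    s=env.state(); p=vision.read_camera(cam); save(p,name); return s,p
def toworld(p,s,at):
    at=np.array(at)
    if 'tool_from_camera' in p:
        T=p['tool_from_camera']; x=T[:3,:3]@at+T[:3,3]
        return Rn.from_euler('xyz',s['tcp_rot']).as_matrix()@x+np.array(s['eef_pos'])
    return np.array(p['R']).T@(at-np.array(p['t']))
E
python3 - <<'E'
from h import *
for c in ['scene','top','wrist']:
    s,p=look(c,c+'0.png')
    for q in ['mill','dial_seat','dial_grip','dial','stop_block','bolt_tab','bolt','jar','mug','scoop','molcajete','pestle','salt_bowl']:
        r=vision.find_in(p,q)
        print(c,q,[(np.round(toworld(p,s,d['at']),0).tolist(),round(d['confidence'],2)) for d in r[:2]])
print(env.state())
E
```

```text
pics
scene mill [([438.0, -428.0, 56.0], 0.69), ([592.0, -14.0, 123.0], 0.67)]
scene dial_seat [([584.0, -17.0, 120.0], 0.74)]
scene dial_grip [([586.0, -17.0, 124.0], 0.63), ([575.0, -2.0, 186.0], 0.58)]
scene dial [([594.0, -115.0, 126.0], 0.73), ([575.0, -0.0, 186.0], 0.69)]
scene stop_block [([596.0, -112.0, 128.0], 0.7), ([582.0, -17.0, 121.0], 0.63)]
scene bolt_tab [([441.0, -97.0, 23.0], 0.64), ([595.0, -118.0, 128.0], 0.55)]
scene bolt [([594.0, -115.0, 130.0], 0.48), ([590.0, -15.0, 124.0], 0.26)]
scene jar [([605.0, -246.0, 88.0], 0.98), ([576.0, -2.0, 187.0], 0.61)]
scene mug [([402.0, 7.0, 59.0], 0.72), ([712.0, 407.0, 33.0], 0.56)]
scene scoop [([442.0, -100.0, 24.0], 0.64)]
scene molcajete [([609.0, -445.0, 66.0], 0.59)]
scene pestle [([436.0, -426.0, 56.0], 0.56)]
scene salt_bowl [([712.0, 402.0, 32.0], 0.84)]
top mill [([561.0, 32.0, 121.0], 0.63)]
top dial_seat [([563.0, 34.0, 117.0], 0.88), ([592.0, -103.0, 128.0], 0.44)]
top dial_grip [([562.0, 31.0, 120.0], 0.77)]
top dial [([571.0, 1.0, 181.0], 0.78)]
top stop_block [([564.0, 29.0, 121.0], 0.78), ([725.0, 396.0, 
[... 604 characters left out ...]
]
wrist molcajete []
wrist pestle []
wrist salt_bowl []
{'t': 2.1, 'joints': array([ 1.09438492e+00,  4.90940205e-01,  1.55889119e+00, -3.30882723e-05,
        1.09171192e+00, -1.05595581e-01]), 'qvel': array([-0.00054908, -0.00208878, -0.00052737, -0.00047717, -0.001524  ,
       -0.00047215]), 'tau': array([-1.79707499e-04, -6.12461329e+01, -2.58428460e+01,  6.93266932e-02,
        4.45606071e-02, -3.64153448e-05]), 'eef_pos': array([226.47719623, 582.54283729, 214.63899453]), 'tcp_rot': array([ 3.14155825e+00, -4.59730773e-05,  1.19999576e+00]), 'ft_force': array([-0.48811614,  0.06427   ,  0.32945005]), 'moment': array([0.01660981, 0.00919507, 0.02426342]), 'opening': 0.9953390711358233}
```

View pics/scene0.png

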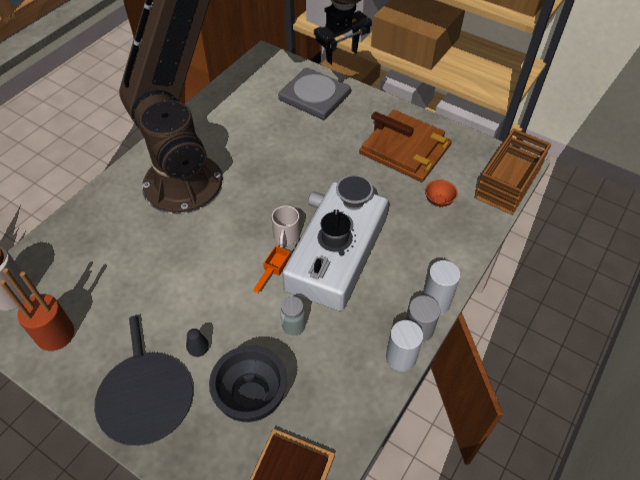

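View pics/top0.png

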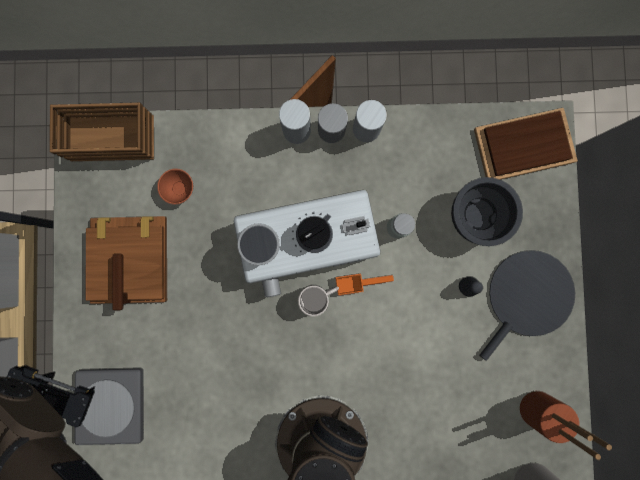

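```bash
python3 - <<'E'
import cv2
a=cv2.imread('pics/top0.png')[180:305,225:425]
cv2.imwrite('pics/top0z.png',cv2.resize(a,None,fx=4,fy=4,interpolation=cv2.INTER_CUBIC))
a=cv2.imread('pics/scene0.png')[160:320,270:400]
cv2.imwrite('pics/scene0z.png',cv2.resize(a,None,fx=3.7,fy=3.7,interpolation=cv2.INTER_CUBIC))
E
```

```text
(no output)
```

View pics/top0z.png

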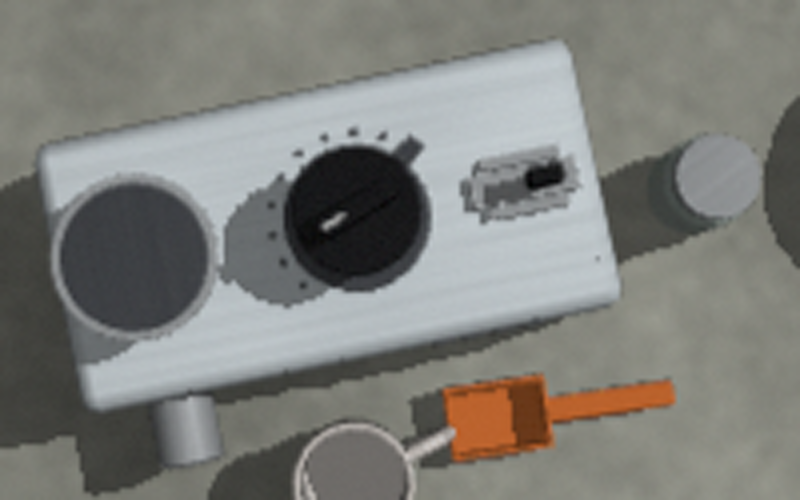

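View pics/scene0z.png

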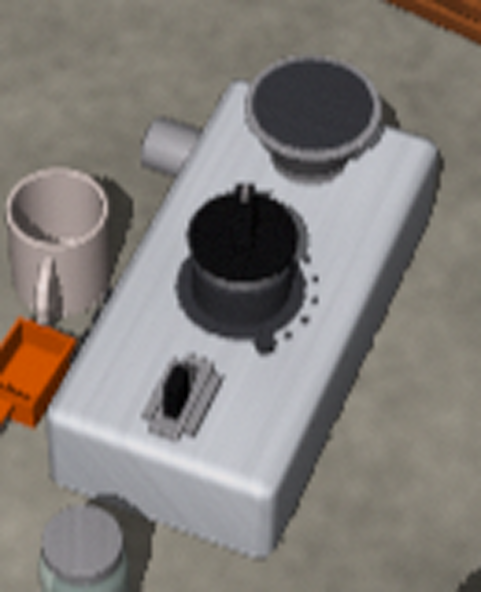

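```bash
python3 -m pendant '[[-38,47,-40,5],[-77,95,-80,10],[-115,142,-120,15],[-154,190,-150,20],[-192,238,-150,25],[-230,285,-150,30],[-268,332,-150,35],[-306,380,-150,40]]'
python3 - <<'E'
from h import *
s=env.state();print(s['eef_pos'],s['tcp_rot'],s['joints'])
p=vision.read_camera('wrist');print(np.round(p['tool_from_camera'],3),p['intrinsics'])
E
```

```text
t: 3.1
eef_pos: [456.7, 181.3, 364.9]
tcp_rot: [3.141, -0.001, 0.499]
ft_force: [0.8, 0.5, 0.2]
opening: 0.999
[456.67191234 181.33644854 364.87209396] [ 3.14145636e+00 -1.01299410e-03  4.99049228e-01] [ 2.43395790e-01  1.66638576e-01  1.64177605e+00  1.27924800e-04
  1.33216349e+00 -2.55683545e-01]
[[ 1.00000e+00  1.00000e-03  0.00000e+00 -5.71000e-01]
 [-1.00000e-03  9.70000e-01  2.43000e-01 -6.78680e+01]
 [-0.00000e+00 -2.43000e-01  9.70000e-01 -1.68977e+02]
 [ 0.00000e+00  0.00000e+00  0.00000e+00  1.00000e+00]] [[369.76270611   0.         316.06058901]
 [  0.         369.76270611 245.83209831]
 [  0.           0.           1.        ]]
```

```bash
python3 -m pendant '[[3,50,0,0],[6,100,0,0],[8,150,10,0],[10,195,20,0],[10,208,30,0],[10,208,30,0]]'
python3 - <<'E'
from h import *
s,p=look('wrist','w1.png')
print(s['eef_pos'],s['tcp_rot'])
for q in ['mill','dial_seat','dial_grip','dial','stop_block','bolt_tab','bolt']:
    r=vision.find_in(p,q)
    print(q,[(np.round(toworld(p,s,d['at']),0).tolist(),round(d['confidence'],2)) for d in r[:2]])
E
```

```text
t: 3.9
eef_pos: [566.4, -2.6, 334.2]
tcp_rot: [3.14, 0.001, 0.49]
ft_force: [-1.0, -0.5, -0.3]
opening: 0.998
[566.38699998  -2.56342007 334.15293502] [3.14033795e+00 1.04122688e-03 4.90329047e-01]
mill [([551.0, 69.0, 117.0], 0.64)]
dial_seat [([557.0, 69.0, 119.0], 0.57)]
dial_grip [([553.0, 72.0, 119.0], 0.62)]
dial [([571.0, 12.0, 187.0], 0.65), ([571.0, 7.0, 180.0], 0.36)]
stop_block []
bolt_tab [([587.0, -88.0, 126.0], 0.67)]
bolt [([588.0, -85.0, 129.0], 0.67)]
```

View pics/w1.png

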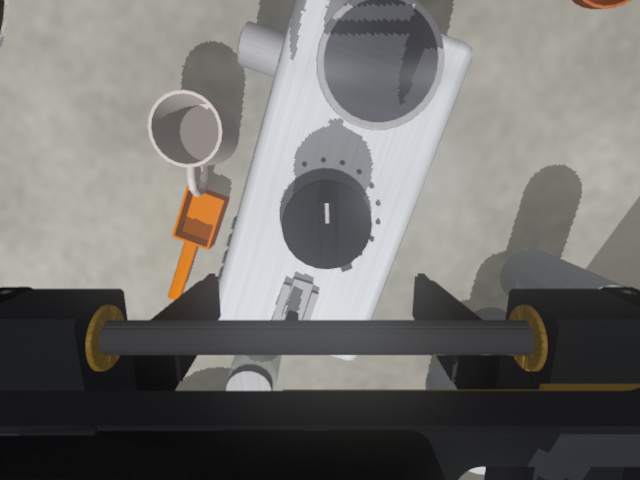

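```bash
python3 - <<'E'
import cv2,numpy as np
a=cv2.imread('pics/w1.png')[145:285,255:400]
a=(255*(a/255.)**0.5).astype('uint8')
cv2.imwrite('pics/w1z.png',cv2.resize(a,None,fx=4.2,fy=4.2,interpolation=cv2.INTER_CUBIC))
E
```

```text
(no output)
```

View pics/w1z.png

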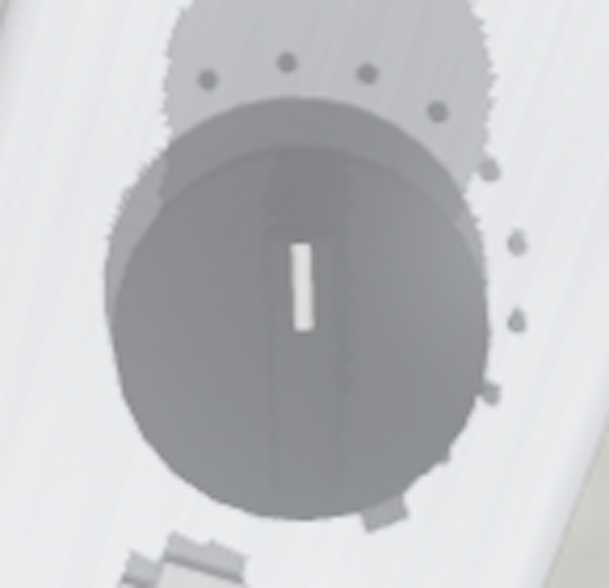

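```bash
cat > fit.py <<'E'
from h import *
from scipy.optimize import least_squares
s={'eef_pos':[566.387,-2.563,334.153],'tcp_rot':[3.14033795,.00104122,.49032905]}
T=np.array([[1,.001,0,-.571],[-.001,.97,.243,-67.868],[0,-.243,.97,-168.977],[0,0,0,1]])
Rw=Rn.from_euler('xyz',s['tcp_rot']).as_matrix()
f,cx,cy=369.7627,316.0606,245.832
def proj(X):
    c=(np.atleast_2d(X)-s['eef_pos'])@Rw
    c=(c-T[:3,3])@T[:3,:3]
    return np.c_[f*c[:,0]/c[:,2]+cx,f*c[:,1]/c[:,2]+cy]
def unproj(uv,z):
    d=np.array([(uv[0]-cx)/f,(uv[1]-cy)/f,1]); d=Rw@(T[:3,:3]@d); o=Rw@T[:3,3]+s['eef_pos']
    return o+d*(z-o[2])/d[2]
px=lambda z:np.array(z)/4.2+[255,145]-[.4,.4]
st=px([[490,393],[516,321],[516,243],[488,170],[437,111],[367,73],[287,62],[207,79]])
ang=np.radians([40,60,80,100,120,140,160,180])
def model(p):
    x,y,yaw,z=p; a=ang-np.radians(50)+yaw
    return proj(np.c_[x+56*np.cos(a),y+56*np.sin(a),np.full(8,z)])
if __name__=='__main__':
    for fz in (None,122):
        g=(lambda p:(model(p)-st).ravel()) if fz is None else (lambda p:(model([*p[:3],fz])-st).ravel())
        r=least_squares(g,[570,0,.2,122]); print(r.x,np.degrees(r.x[2]),np.round(r.fun,1))
    yaw=r.x[2]
    for z in (190,200,210):
        A=unproj(px([302,330]),z);B=unproj(px([300,243]),z)
        print(z,A,B,np.degrees(np.arctan2(*(B-A)[1::-1])-yaw)+50)
        A=unproj(px([275,490]),z-26);B=unproj(px([270,150]),z-20)
        print(np.degrees(np.arctan2(*(B-A)[1::-1])-yaw)+50)
    # flange outline circle left/right widths: at image (113,320) (489,320), top(300,145) bottom(300,520)
    for z in range(164,192,4):
        P=[unproj(px(q),z) for q in [[113,320],[489,320],[300,145],[300,520]]]
        print(z,np.linalg.norm(P[1]-P[0]),np.linalg.norm(P[3]-P[2]),np.mean(P,0)[:2])
E
python3 fit.py
```

```text
[5.71183580e+02 6.44104005e+00 1.84367510e-01 1.18669667e+02] 10.563480192210774 [-0.  -0.   0.  -0.  -0.   0.1  0.1  0.1 -0.1 -0.1 -0.2 -0.1 -0.1 -0.1
  0.2  0.1]
[5.70769472e+02 6.54159324e+00 1.84464970e-01 1.22000000e+02] 10.56906425840969 [ 0.1  0.4  0.2  0.3  0.2  0.3  0.3  0.1 -0.  -0.2 -0.2 -0.3 -0.4 -0.3
 -0.2 -0.1]
190 [569.25606707   9.55810006 190.        ] [560.37598278  25.03785987 190.        ] 159.27200800537688
158.56329600814632
200 [568.12914957  11.08348549 200.        ] [559.53273306  26.06875572 200.        ] 159.27200800537736
158.5639801095217
210 [567.00223207  12.60887092 210.        ] [558.68948335  27.09965156 210.        ] 159.2720080053772
158.56470684049248
164 83.22787984660917 84.57741489379495 [571.79053183   5.61746468]
168 82.24597093329653 83.57958438673141 [571.34443112   6.22731958]
172 81.26406201998371 82.58175387966784 [570.8983304    6.83717447]
176 80.28215310667109 81.58392337260435 [570.45222969   7.44702937]
180 79.30024419335827 80.5860928655408 [570.00612898   8.05688427]
184 78.31833528004564 79.58826235847724 [569.56002827   8.66673917]
188 77.33642636673292 78.5904318514137 [569.11392755   9.27659407]
```

```bash
python3 -m pendant '[[8,-6,40,-2.5],[8,-6,80,-2.5],[8,-6,110,-2.5],[8,-6,119,-2.5],[8,-6,119,-2.5]]' 0.6
python3 - <<'E'
from h import *
s,p=look('wrist','w2.png')
print(s['eef_pos'],s['tcp_rot'],s['ft_force'],s['opening'])
E
```

```text
t: 4.92
eef_pos: [571.2, 7.1, 216.8]
tcp_rot: [3.139, -0.001, 0.536]
ft_force: [0.9, -0.3, 1.0]
opening: 0.53
[571.1864363    7.08804534 216.8481732 ] [ 3.13874424e+00 -8.88298921e-04  5.35975516e-01] [ 0.89922549 -0.34666954  1.03118445] 0.5295332666491034
```

View pics/w2.png

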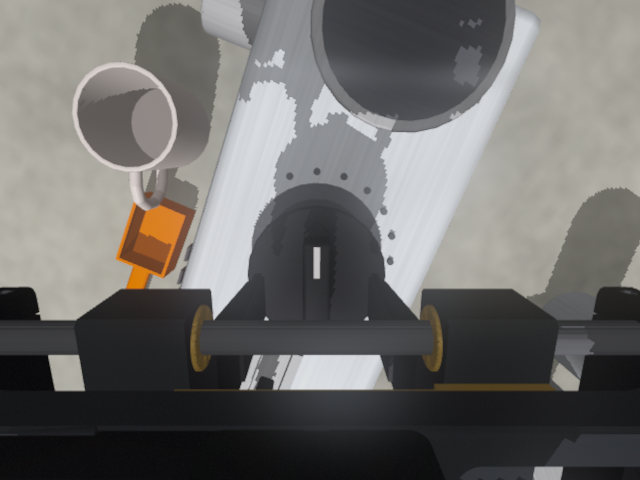

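```bash
python3 -m pendant '[[0,0,8,0],[0,0,16,0],[0,0,22,0],[0,0,25,0],[0,0,25,0]]'; python3 -m pendant '[[0,0,2,0],[0,0,4,0],[0,0,4,0]]'
```

```text
t: 5.6
eef_pos: [571.5, 7.0, 192.3]
tcp_rot: [3.138, -0.002, 0.536]
ft_force: [0.3, -0.4, 0.3]
opening: 0.399
t: 5.98
eef_pos: [571.5, 7.0, 188.1]
tcp_rot: [3.138, -0.001, 0.536]
ft_force: [0.9, 0.1, -0.0]
opening: 0.399
```

```bash
for i in 1; do python3 -m pendant '[[0,0,1.5,0],[0,0,3,0],[0,0,3,0]]'; done; python3 -m pendant '[[0,0,1,0],[0,0,2,0],[0,0,2,0]]';python3 -m pendant '[[0,0,1,0],[0,0,2,0],[0,0,2,0]]'
```

```text
t: 6.35
eef_pos: [571.5, 7.0, 185.3]
tcp_rot: [3.138, -0.001, 0.536]
ft_force: [-1.1, -0.5, 2.9]
opening: 0.398
t: 6.72
eef_pos: [571.5, 6.9, 183.4]
tcp_rot: [3.138, -0.002, 0.536]
ft_force: [-1.0, 0.0, 5.1]
opening: 0.397
t: 7.1
eef_pos: [571.5, 7.0, 181.5]
tcp_rot: [3.138, -0.002, 0.536]
ft_force: [-1.4, -0.0, 6.6]
opening: 0.402
```

```bash
python3 -m pendant '[[0,0,-2,0],[0,0,-3,0],[0,0,-3,0],[0,0,-3,0],[0,0,-3,0],[0,0,-3,0],[0,0,-3,0],[0,0,-3,0]]' 1; python3 - <<'E'
from h import *
s=env.state();print(s['eef_pos'],s['tcp_rot'],s['ft_force'],s['moment'],s['opening'],s['joints'])
E
```

```text
t: 8.1
eef_pos: [571.5, 6.9, 184.5]
tcp_rot: [3.138, -0.001, 0.536]
ft_force: [-1.4, -1.3, 3.3]
opening: 0.149
[571.45524017   6.92700308 184.53005389] [ 3.13814268e+00 -1.49438337e-03  5.35947864e-01] [-1.35713941 -1.25406832  3.28264965] [-0.35932107  0.5501718  -0.02535126] 0.14912516673329626 [-0.102547    0.44683853  1.72985583 -0.00229191  0.9616434  -0.63718398]
```

```bash
python3 -m pendant '[[0,0,2,0],[0,0,4,0],[0,0,6,0],[0,0,6.5,0],[0,0,6.5,0]]'; python3 - <<'E'
from h import *
s=env.state();print(s['eef_pos'],s['tcp_rot'],s['ft_force'],s['moment'],s['opening'])
E
```

```text
t: 8.72
eef_pos: [571.5, 6.9, 178.4]
tcp_rot: [3.138, -0.002, 0.536]
ft_force: [-3.2, -1.6, 9.7]
opening: 0.147
[571.49415457   6.89573406 178.38155289] [ 3.13791161e+00 -1.78207602e-03  5.35966048e-01] [-3.16740864 -1.63223279  9.66554139] [-0.32610002  0.87178245 -0.0045998 ] 0.14704334984459083
```

```bash
python3 -m pendant '[[0,0,0,3],[0,0,0,7],[0,0,0,11],[0,0,0,15],[0,0,0,18],[0,0,0,20],[0,0,0,20]]'; python3 - <<'E'
from h import *
s=env.state();print(s['eef_pos'],s['tcp_rot'],np.degrees(s['tcp_rot'][2]),s['ft_force'],s['moment'],s['opening'])
E
```

```text
t: 9.6
eef_pos: [571.6, 6.9, 178.8]
tcp_rot: [3.139, -0.003, 0.186]
ft_force: [-3.8, -1.7, 8.9]
opening: 0.147
[571.55887389   6.93734435 178.79811876] [ 3.13864079 -0.00343437  0.18646311] 10.68354946775261 [-3.83304265 -1.66234311  8.89579401] [-0.27295532  0.82000829 -0.02088228] 0.14722329809957005
```

```bash
python3 -m pendant '[[0,0,0.7,4],[0,0,0.7,8],[0,0,0.7,12],[0,0,0.7,16],[0,0,0.7,19],[0,0,0.7,20],[0,0,0.7,20]]';python3 -m pendant '[[0,0,0.2,4],[0,0,0.2,8],[0,0,0.2,12],[0,0,0.2,16],[0,0,0.2,19],[0,0,0.2,20],[0,0,0.2,20]]'; python3 - <<'E'
from h import *
s=env.state();print(s['eef_pos'],s['tcp_rot'],np.degrees(s['tcp_rot'][2]),s['ft_force'],s['moment'],s['opening'])
E
```

```text
t: 10.48
eef_pos: [571.6, 6.9, 178.5]
tcp_rot: [3.14, -0.005, -0.163]
ft_force: [-3.7, -1.2, 9.5]
opening: 0.143
t: 11.35
eef_pos: [571.7, 6.9, 178.7]
tcp_rot: [-3.141, -0.005, -0.512]
ft_force: [-3.5, -1.5, 9.7]
opening: 0.142
[571.70267988   6.91895865 178.74908624] [-3.14137161 -0.00548444 -0.51206469] -29.33914539484211 [-3.47669387 -1.5220862   9.65717524] [-0.35972864  0.89682368 -0.04740869] 0.14150654977124175
```

```bash
python3 -m pendant '[[0,0,0.5,4],[0,0,0.5,8],[0,0,0.5,12],[0,0,0.5,16],[0,0,0.5,19],[0,0,0.5,20],[0,0,0.5,20]]'; python3 - <<'E'
from h import *
s,p=look('wrist','w3.png');print(s['eef_pos'],s['tcp_rot'],np.degrees(s['tcp_rot'][2]),s['ft_force'],s['moment'],s['opening'])
a=p['pixels'][180:420,200:440,::-1]
cv2.imwrite('pics/w3z.png',cv2.resize((255*(a/255.)**.5).astype('uint8'),None,fx=2.5,fy=2.5))
E
```

```text
t: 12.22
eef_pos: [571.7, 6.8, 178.6]
tcp_rot: [-3.139, -0.005, -0.861]
ft_force: [-4.1, -1.5, 8.7]
opening: 0.144
[571.74973705   6.84869899 178.63225429] [-3.13925794 -0.0054195  -0.86138135] -49.353515786191075 [-4.05458652 -1.54722682  8.73976168] [-0.39446568  1.06864492 -0.0354358 ] 0.144054973385124
```

View pics/w3z.png

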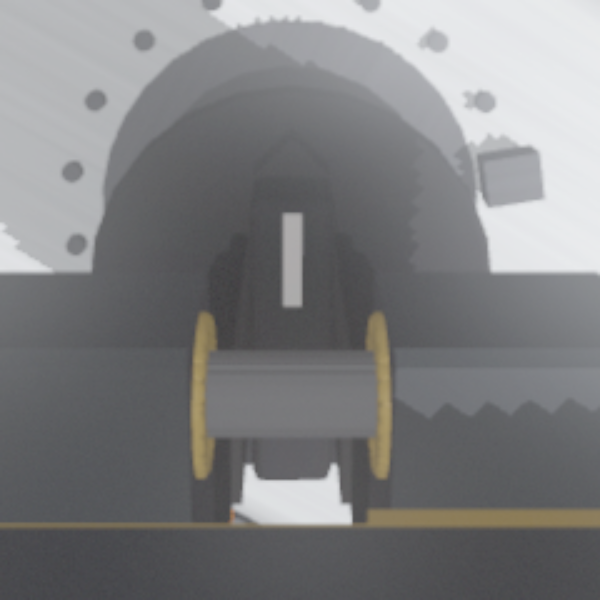

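```bash
python3 -m pendant '[[0,0,0.5,4],[0,0,0.5,8],[0,0,0.5,12],[0,0,0.5,16],[0,0,0.5,18.5],[0,0,0.5,19.7],[0,0,0.5,19.7]]'; python3 - <<'E'
from h import *
s=env.state();print(s['eef_pos'],s['tcp_rot'],np.degrees(s['tcp_rot'][2]),s['ft_force'],s['moment'],s['opening'])
E
python3 -m pendant '[[0,0,-2,0],[0,0,-4,0],[0,0,-6,0],[0,0,-6.5,0],[0,0,-6.5,0]]';python3 - <<'E'
from h import *
s=env.state();print(s['eef_pos'],s['tcp_rot'],np.degrees(s['tcp_rot'][2]),s['ft_force'],s['moment'],s['opening'])
E
```

```text
t: 13.15
eef_pos: [571.8, 6.8, 178.6]
tcp_rot: [-3.137, -0.005, -1.205]
ft_force: [-2.0, -1.7, 9.5]
opening: 0.147
[571.7925158    6.81782197 178.56834625] [-3.13720943 -0.0045859  -1.20533521] -69.06062029316273 [-2.00255589 -1.71455836  9.4687402 ] [-0.40574117  1.12514709 -0.05251893] 0.1468575920097764
t: 13.78
eef_pos: [571.7, 6.8, 184.9]
tcp_rot: [-3.137, -0.005, -1.205]
ft_force: [-1.8, -1.3, 4.0]
opening: 0.143
[571.71045118   6.7947603  184.91469355] [-3.13743531 -0.00451541 -1.20538783] -69.06363561674551 [-1.81897266 -1.3384044   3.999296  ] [-0.3880978   0.72273301 -0.11147769] 0.1426585653395071
```

```bash
python3 -m pendant '[[0,0,0,0],[0,0,0,0],[0,0,0,0],[0,0,-1,0],[0,0,-6,0],[0,0,-20,0],[0,0,-40,0],[0,0,-60,0]]' 0.55; python3 -m pendant '[[0,0,-35,0],[0,0,-70,0],[0,0,-90,0],[0,0,-90,0]]'; python3 - <<'E'
from h import *
s,p=look('wrist','w4.png');print(list(s['eef_pos']),list(s['tcp_rot']),s['ft_force'])
E
```

```text
t: 14.78
eef_pos: [571.4, 7.1, 246.4]
tcp_rot: [-3.137, -0.005, -1.205]
ft_force: [-0.5, -0.5, -0.1]
opening: 0.45
t: 15.28
eef_pos: [571.0, 7.4, 338.3]
tcp_rot: [-3.134, -0.006, -1.205]
ft_force: [0.2, -0.3, 0.0]
opening: 0.452
[np.float64(571.0030165494371), np.float64(7.4113363175853255), np.float64(338.29906233994745)] [np.float64(-3.1341224280691526), np.float64(-0.005899805351982312), np.float64(-1.2052326164191443)] [ 0.15784274 -0.29966112  0.00503037]
```

View pics/w4.png

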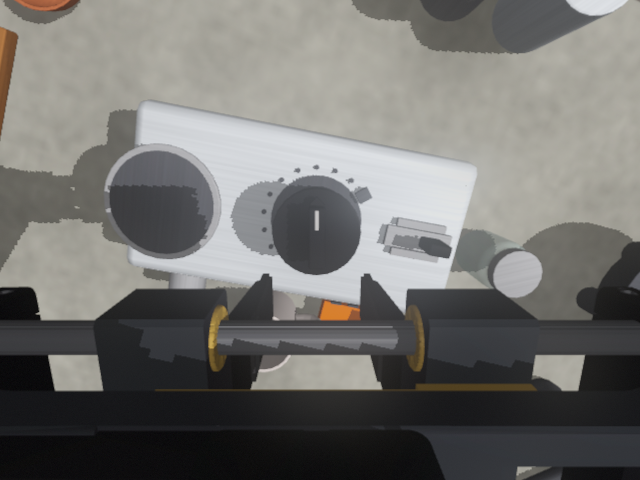

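```bash
python3 - <<'E'
import cv2,numpy as np
a=cv2.imread('pics/w4.png')[200:280,370:470]
cv2.imwrite('pics/w4z.png',cv2.resize((255*(a/255.)**.5).astype('uint8'),None,fx=6,fy=6,interpolation=cv2.INTER_CUBIC))
a=cv2.imread('pics/w4.png')[150:290,250:390]
cv2.imwrite('pics/w4y.png',cv2.resize((255*(a/255.)**.5).astype('uint8'),None,fx=4.2,fy=4.2,interpolation=cv2.INTER_CUBIC))
E
```

```text
(no output)
```

View pics/w4z.png

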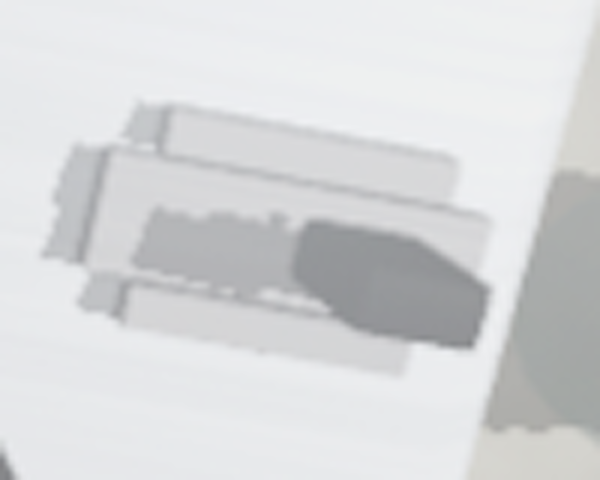

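View pics/w4y.png

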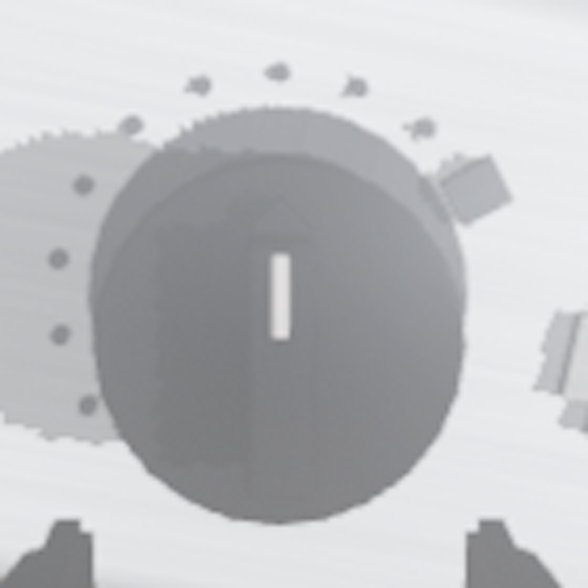

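```bash
python3 - <<'E'
import fit
from fit import *
fit.s={'eef_pos':np.array([571.003,7.411,338.299]),'tcp_rot':[-3.1341224,-.0058998,-1.2052326]}
fit.Rw=Rn.from_euler('xyz',fit.s['tcp_rot']).as_matrix()
px=lambda z,k,o:np.array(z)/k+o-.4
M=lambda X:(Rn.from_euler('z',-10.57,degrees=True).as_matrix()@(np.array(X)-[570.8,6.5,0]))
q=lambda u,z:unproj(px(u,6,[370,200]),z)
for u in [(490,290),(474,348),(425,305)]: X=q(u,165);print('tab top',u,X.round(1),M(X).round(1))
for u in [(300,230),(295,272)]: X=q(u,127);print('foot dial side',M(X).round(1))
for n,u in [('bar dialend',(85,205)),('bar out end',(490,215))]: print(n,M(q(u,127)).round(1))
for n,u in [('rail',(165,105)),('rail',(458,158)),('rail',(120,325)),('rail',(405,375))]: print(n,M(q(u,128)).round(1))
y=lambda u,z:unproj(px(u,4.2,[250,150]),z)
for u in [(422,128),(355,87),(278,71)]: X=M(y(u,122));print('stud',X.round(1),np.degrees(np.arctan2(X[1],X[0]))+50)
A,B=M(y((280,340),205)),M(y((281,255),205));d=B-A;print('nose',np.degrees(np.arctan2(d[1],d[0]))+50)
print('width',[ (z,np.linalg.norm(y((93,310),z)-y((465,310),z)).round(1)) for z in (172,178,186)])
E
```

```text
tab top (490, 290) [ 600.  -120.6  165. ] [   5.4 -130.3  165. ]
tab top (474, 348) [ 590.4 -122.4  165. ] [  -4.4 -130.3  165. ]
tab top (425, 305) [ 594.  -111.9  165. ] [   1.1 -120.7  165. ]
foot dial side [   3.2 -110.5  127. ]
foot dial side [  -4.3 -111.5  127. ]
bar dialend [  0.8 -72.2 127. ]
bar out end [  11.9 -142.7  127. ]
rail [ 20.7 -81.6 128. ]
rail [  20.8 -134.1  128. ]
rail [-19.1 -82.9 128. ]
rail [ -19.  -135.1  128. ]
stud [ 48.8 -26.5 122. ] 21.446408151726114
stud [ 55.5  -8.5 122. ] 41.30651719130318
stud [ 55.8  10.7 122. ] 60.808490665374364
nose 59.776826141252464
width [(172, np.float64(81.6)), (178, np.float64(80.1)), (186, np.float64(78.2))]
```

```bash
python3 -m pendant '[[15,3,0,-10],[30,6,0,-20],[45,9,0,-30],[60,12,0,-40],[75,14,0,-50],[92,17,0,-60],[110,20,0,-70],[120,22,0,-79.6]]';python3 -m pendant '[[0,0,15,0],[0,0,40,0],[0,0,60,0],[0,0,60,0]]'
python3 - <<'E'
from h import *
s,p=look('wrist','w5.png');print(list(s['eef_pos']),list(s['tcp_rot']),np.degrees(s['tcp_rot'][2]))
E
```

```text
t: 16.32
eef_pos: [592.8, -113.2, 335.8]
tcp_rot: [3.139, -0.004, 0.189]
ft_force: [-0.2, -0.1, -0.1]
opening: 0.448
t: 16.82
eef_pos: [592.1, -112.6, 273.2]
tcp_rot: [3.141, -0.0, 0.186]
ft_force: [-0.3, -0.7, -0.1]
opening: 0.453
[np.float64(592.0593035522306), np.float64(-112.57135929048053), np.float64(273.23568443433874)] [np.float64(3.1410458998877595), np.float64(-0.00015999274829003873), np.float64(0.1862933921084715)] 10.673825118991173
```

View pics/w5.png

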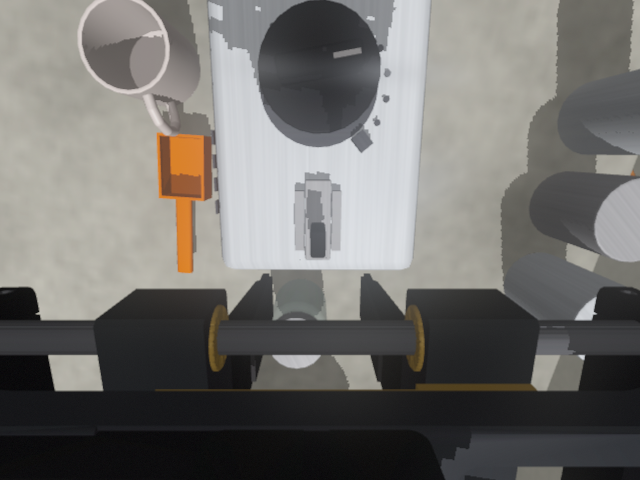

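```bash
python3 -m pendant '[[1,0,30,0],[1,0,60,0],[1,0,80,0],[1,0,95,0],[1,0,100,0],[1,0,100,0]]';python3 -m pendant '[[0,0,10,0],[0,0,20,0],[0,0,28,0],[0,0,30,0],[0,0,30,0]]'
python3 - <<'E'
from h import *
s,p=look('wrist','w6.png');print(list(s['eef_pos']),list(s['tcp_rot']),s['ft_force'])
a=p['pixels'][180:420,200:440,::-1]
cv2.imwrite('pics/w6z.png',cv2.resize((255*(a/255.)**.5).astype('uint8'),None,fx=2.5,fy=2.5))
E
```

```text
t: 17.62
eef_pos: [594.1, -112.7, 175.0]
tcp_rot: [3.14, -0.003, 0.187]
ft_force: [-0.4, 0.3, 0.4]
opening: 0.45
t: 18.25
eef_pos: [594.2, -112.8, 145.0]
tcp_rot: [3.14, -0.002, 0.187]
ft_force: [-0.3, -0.1, 0.3]
opening: 0.45
[np.float64(594.1814414390432), np.float64(-112.76662313022604), np.float64(144.96045477693883)] [np.float64(3.1398366659549635), np.float64(-0.0024129030744461932), np.float64(0.18667876161788532)] [-0.33402233 -0.12431886  0.25224369]
```

View pics/w6z.png

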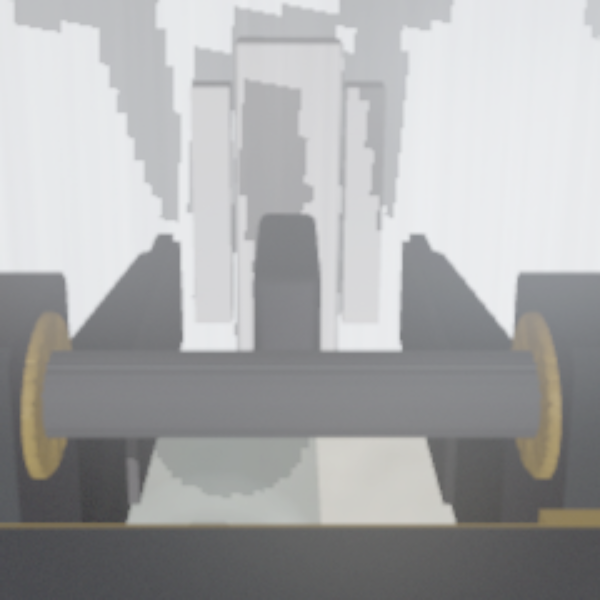

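```bash
python3 -m pendant '[[0,0,0,0],[0,0,0,0],[0,0,0,0],[0,0,0,0],[0,0,0,0],[0,0,0,0],[0,0,0,0],[0,0,0,0]]' 1;python3 -m pendant '[[0,-3,0,0],[0,-6,0,0],[0,-10,0,0],[0,-10,0,0]]'
```

```text
t: 19.3
eef_pos: [593.5, -112.9, 145.2]
tcp_rot: [3.14, -0.001, 0.186]
ft_force: [-5.0, -1.3, 3.5]
opening: 0.126
t: 19.8
eef_pos: [591.5, -102.5, 145.2]
tcp_rot: [3.141, -0.001, 0.187]
ft_force: [-1.4, -0.0, 1.9]
opening: 0.126
```

```bash
python3 -m pendant '[[0,-4,0,0],[0,-8,0,0],[0,-12,0,0],[0,-16,0,0],[0,-16,0,0]]';python3 -m pendant '[[0,-1.5,0,0],[0,-3,0,0],[0,-3,0,0]]';python3 -m pendant '[[0,-1,0,0],[0,-2,0,0],[0,-2,0,0]]'
```

```text
t: 20.42
eef_pos: [588.6, -86.7, 145.3]
tcp_rot: [3.14, -0.001, 0.187]
ft_force: [-0.3, -3.3, 0.1]
opening: 0.125
t: 20.8
eef_pos: [588.6, -86.3, 145.3]
tcp_rot: [3.136, -0.002, 0.187]
ft_force: [0.3, -21.4, -2.3]
opening: 0.126
t: 21.18
eef_pos: [588.6, -86.4, 145.3]
tcp_rot: [3.133, -0.002, 0.187]
ft_force: [0.4, -17.5, -2.2]
opening: 0.124
```

```bash
python3 -m pendant '[[0,3,0,0],[0,3,0,0]]'; python3 - <<'E'
from h import *
s,p=look('wrist','w7.png');print(list(s['eef_pos']),list(s['tcp_rot']),s['ft_force'])
s,q=look('scene','s7.png')
a=q['pixels'][160:320,270:400,::-1]
cv2.imwrite('pics/s7z.png',cv2.resize((255*(a/255.)**.6).astype('uint8'),None,fx=3.7,fy=3.7,interpolation=cv2.INTER_CUBIC))
cv2.imwrite('pics/w7z.png',(255*(p['pixels'][:,:,::-1]/255.)**.5).astype('uint8'))
E
```

```text
t: 21.42
eef_pos: [589.1, -89.3, 145.3]
tcp_rot: [3.133, -0.002, 0.187]
ft_force: [-0.6, -3.3, 0.2]
opening: 0.12
[np.float64(589.0980635914495), np.float64(-89.30721140402446), np.float64(145.25724036190857)] [np.float64(3.1330174663806414), np.float64(-0.0020582392660777327), np.float64(0.1870272525164498)] [-0.58819101 -3.30769175  0.17693009]
```

View pics/w7z.png

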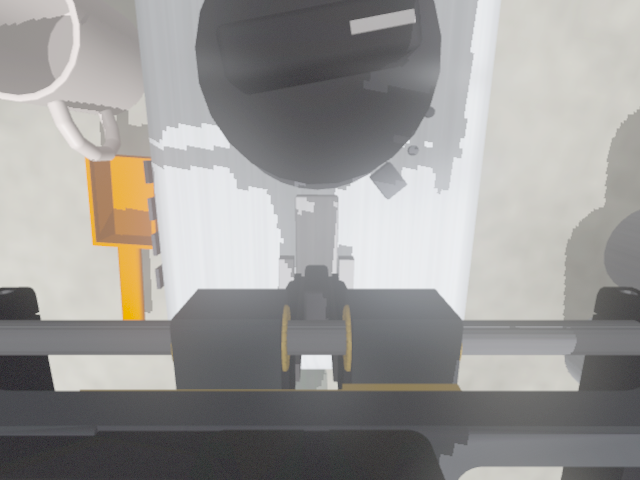

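View pics/s7z.png

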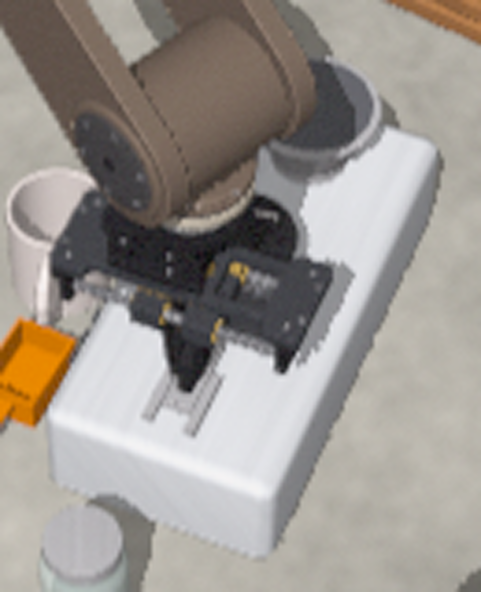

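```bash
python3 -m pendant '[[0,-1.5,0,0],[0,-3,0,0],[0,-4.5,0,0],[0,-5,0,0],[0,-5,0,0]]'; python3 -m pendant '[[0,0,0,0],[0,0,0,0],[0,0,0,0],[0,0,0,0],[0,0,0,0],[0,0,-15,0],[0,0,-30,0]]' 0.55;python3 -m pendant '[[0,15,-40,0],[0,30,-80,0],[0,30,-110,0],[0,30,-110,0]]'; python3 - <<'E'
from h import *
s,p=look('wrist','w8.png');print(list(s['eef_pos']),list(s['tcp_rot']),s['ft_force'])
a=p['pixels'][170:300,250:380,::-1]
cv2.imwrite('pics/w8z.png',cv2.resize((255*(a/255.)**.5).astype('uint8'),None,fx=4.5,fy=4.5,interpolation=cv2.INTER_CUBIC))
E
```

```text
t: 22.15
eef_pos: [588.6, -86.4, 145.3]
tcp_rot: [3.129, -0.003, 0.188]
ft_force: [0.4, -17.0, -3.3]
opening: 0.123
t: 23.02
eef_pos: [588.6, -86.1, 176.6]
tcp_rot: [3.129, -0.003, 0.188]
ft_force: [-0.5, 0.3, -0.2]
opening: 0.45
t: 23.52
eef_pos: [594.2, -114.6, 290.4]
tcp_rot: [3.127, -0.008, 0.187]
ft_force: [-0.1, -0.4, -0.2]
opening: 0.448
[np.float64(594.194539516565), np.float64(-114.56661245549404), np.float64(290.3949877960998)] [np.float64(3.12656451925325), np.float64(-0.007813789946919725), np.float64(0.187416698363863)] [-0.07755956 -0.44764975 -0.2253858 ]
```

View pics/w8z.png

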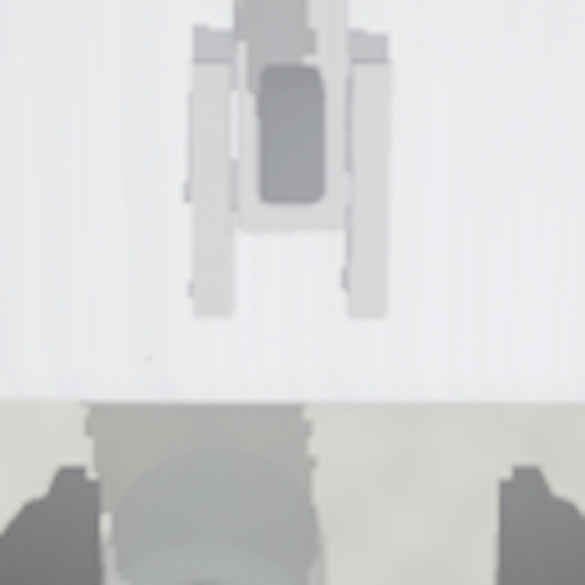

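View pics/w8.png

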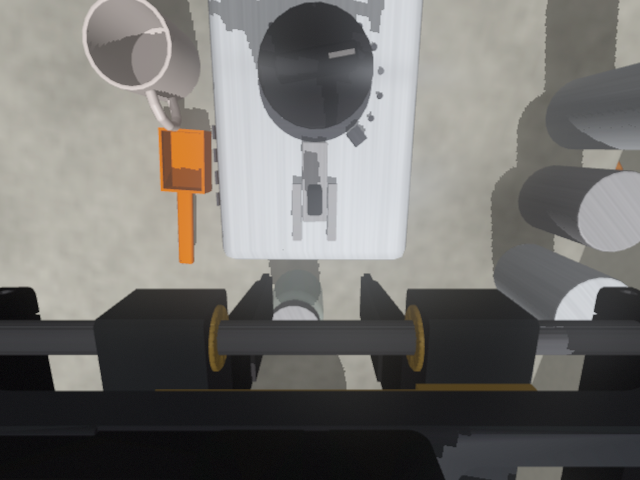

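```bash
python3 - <<'E'
import fit
from fit import *
M=lambda X:(Rn.from_euler('z',-10.57,degrees=True).as_matrix()@(np.array(X)-[570.8,6.5,0]))
def setp(e,r):
    fit.s={'eef_pos':np.array(e),'tcp_rot':r}; fit.Rw=Rn.from_euler('xyz',r).as_matrix()
setp([594.1945,-114.5666,290.395],[3.12656452,-.00781379,.1874167])
px=lambda u:np.array(u)/4.5+[250,170]-.4
for n,u,z in [('bar out',(290,230),127),('rail out',(213,318),128),('rail in',(211,62),128),('tab top out',(292,204),165),('tab in top?',(292,66),165),('tab in foot?',(292,66),127)]:
    print(n,M(unproj(px(u),z)).round(1))
for v in (142,146):print('bar in',M(unproj((314,v),127)).round(1))
# w5 before
setp([592.0593,-112.5714,273.2357],[3.1410459,-.00016,.18629339])
for n,u,z in [('bar out',(317,260),127),('bar in',(317,174),127),('rail out',(300,250),128),('rail in',(300,186),128),('tab top out',(317,258),165),('tab foot in',(317,222),127)]:
    print('w5',n,M(unproj(u,z)).round(1))
E
python3 - <<'E'
import cv2
a=cv2.imread('pics/w5.png')[160:290,250:380]
cv2.imwrite('pics/w5z.png',cv2.resize((255*(a/255.)**.5).astype('uint8'),None,fx=4.5,fy=4.5,interpolation=cv2.INTER_CUBIC))
E
```

```text
bar out [  -0.4 -117.5  127. ]
rail out [ -16.1 -135.7  128. ]
rail in [-16.  -83.8 128. ]
tab top out [-1.000e-01 -1.054e+02  1.650e+02]
tab in top? [ -0.2 -81.  165. ]
tab in foot? [-1.00e-01 -8.46e+01  1.27e+02]
bar in [ -0.6 -48.5 127. ]
bar in [ -0.6 -51.8 127. ]
w5 bar out [  -0.6 -145.1  127. ]
w5 bar in [ -0.9 -70.1 127. ]
w5 rail out [ -15.6 -135.7  128. ]
w5 rail in [-15.1 -80.  128. ]
w5 tab top out [  -0.7 -132.4  165. ]
w5 tab foot in [  -0.7 -110.9  127. ]
```

View pics/w5z.png

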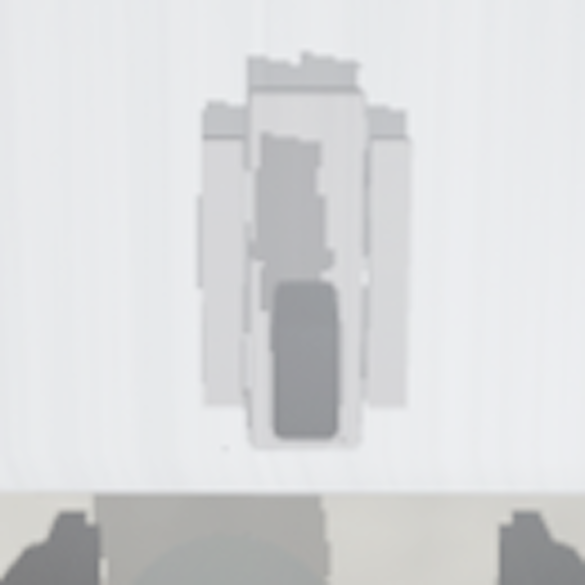

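```bash
python3 -m pendant '[[0,2,30,0],[0,2,60,0],[0,2,90,0],[0,2,100,0],[0,2,100,0],[0,2,100,0]]' 1; python3 -m pendant '[[0,0,15,0],[0,0,30,0],[0,0,42,0],[0,0,45,0],[0,0,45,0]]'; python3 -m pendant '[[0,-2,0,0],[0,-4,0,0],[0,-6,0,0],[0,-7,0,0],[0,-7,0,0]]';python3 -m pendant '[[0,-1,0,0],[0,-2,0,0],[0,-2,0,0]]'
```

```text
t: 24.32
eef_pos: [595.2, -117.6, 189.5]
tcp_rot: [3.127, -0.006, 0.188]
ft_force: [0.0, 0.6, -0.2]
opening: 0.0
t: 24.95
eef_pos: [595.7, -118.2, 144.3]
tcp_rot: [3.127, -0.006, 0.188]
ft_force: [0.6, -0.6, 0.7]
opening: 0.004
t: 25.58
eef_pos: [594.4, -111.2, 144.3]
tcp_rot: [3.127, -0.006, 0.188]
ft_force: [-0.5, -0.2, -0.8]
opening: 0.005
t: 25.95
eef_pos: [594.0, -109.2, 144.2]
tcp_rot: [3.127, -0.006, 0.188]
ft_force: [-0.6, 0.4, -0.6]
opening: 0.002
```

```bash
python3 -m pendant '[[0,-1,0,0],[0,-2,0,0],[0,-2,0,0]]';python3 -m pendant '[[0,-1,0,0],[0,-2,0,0],[0,-2,0,0]]';python3 -m pendant '[[0,-1,0,0],[0,-2,0,0],[0,-2,0,0]]'
```

```text
t: 26.32
eef_pos: [593.9, -108.8, 144.3]
tcp_rot: [3.125, -0.007, 0.188]
ft_force: [0.6, -10.2, -0.7]
opening: 0.006
t: 26.7
eef_pos: [594.0, -108.8, 144.4]
tcp_rot: [3.122, -0.007, 0.188]
ft_force: [1.6, -12.2, -2.5]
opening: 0.004
t: 27.08
eef_pos: [594.0, -108.8, 144.4]
tcp_rot: [3.118, -0.008, 0.188]
ft_force: [0.3, -13.2, -2.5]
opening: 0.004
```

```bash
python3 -m pendant '[[0,4,0,0],[0,8,0,0],[0,8,-20,0],[0,8,-60,0],[0,8,-110,0],[0,30,-150,0],[0,60,-170,0],[0,60,-170,0]]' ; python3 -m pendant '[[-30,10,-20,0],[-80,20,-40,0],[-130,30,-50,0],[-180,40,-60,0],[-180,50,-60,0],[-180,50,-60,0]]'; python3 - <<'E'
from h import *
print(env.state()['ft_force'])
for c in ('scene','top'):
    s,p=look(c,c+'9.png')
a=cv2.imread('pics/scene9.png')[180:310,270:400]
cv2.imwrite('pics/scene9z.png',cv2.resize((255*(a/255.)**.5).astype('uint8'),None,fx=4.5,fy=4.5,interpolation=cv2.INTER_CUBIC))
a=cv2.imread('pics/top9.png')[180:305,225:425]
cv2.imwrite('pics/top9z.png',cv2.resize((255*(a/255.)**.5).astype('uint8'),None,fx=4,fy=4,interpolation=cv2.INTER_CUBIC))
E
```

```text
t: 28.08
eef_pos: [603.6, -165.5, 317.1]
tcp_rot: [3.117, -0.01, 0.187]
ft_force: [-0.8, 0.5, -0.9]
opening: 0.001
t: 28.82
eef_pos: [435.4, -246.7, 375.7]
tcp_rot: [3.118, -0.01, 0.186]
ft_force: [0.6, -0.2, -0.0]
opening: 0.007
[ 6.27358046e-01 -1.65046180e-01 -2.94617451e-04]
```

View pics/scene9z.png

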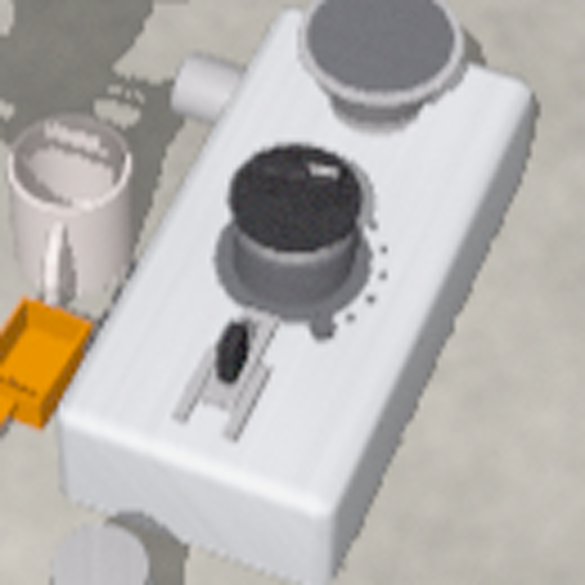

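View pics/top9z.png

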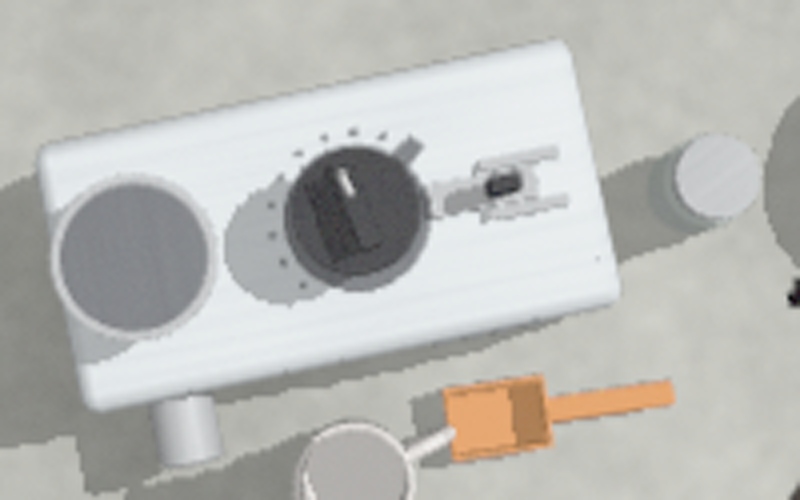

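View pics/scene9.png

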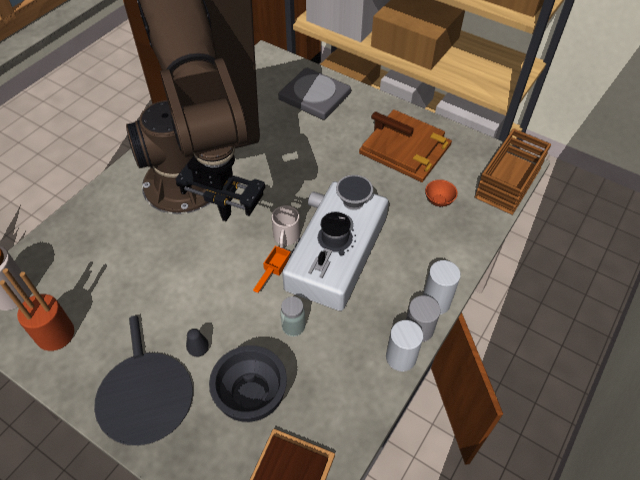

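```bash
python3 - <<'E'
from h import *
print(job.job_done(), env.state()['t'])
E
```

```text
the job is handed in; nothing more can be done
the job is handed in; nothing more can be done
```

The dial is set to the third click from the stop and has sprung back up. The locking bolt is pushed in against a hard stop. I handed the job in at about 29 s, with the arm clear of everything.

**Dial:**
- It started at 160°, the eighth click. I felt for the flange, gripped the bar and pressed about 7 mm (9–10 N).
- I turned it in five 20° steps and did not go past the third click. It rose with the gripper as I let it up.
- The last wrist picture measured the nose at 59.8° (nominal 60°), pointing at the third stud. The flange looked as high as it did at the start.

**Bolt:**
- I gripped the tab and slid it towards the dial until it stopped hard at about 20 N. I then let it back about 3 mm and pushed it to the same stop again.
- A separate push from behind with closed fingers, at about 13 N, did not move it any further.
- **One check disagreed:** I measured about 27 mm of travel, not 30. It may have started about 3 mm in, but I could not confirm that. In the last scene picture the bar reaches the base of the dial's column.

**Bystanders:** by eye, the mug, scoop and jar are where they were in the top pictures, and nothing else looks moved in the scene picture.

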